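Thread a hanging caddy onto the utensil rail and click it in

TASK

Hang the loose copper caddy on the free-standing utensil rail: feed the black shoe on its back into the open right-hand end of the rail's channel and slide it along until it has clicked in behind the latch of the brass-clamped stop, then let go of it. How far along the stop is clamped differs every time, so feel for it and push gently: nothing may be rammed, and the other things on the worktop stay where they are.

Things in the scene. Friction and masses are not known exactly. Their poses are not given: they have to be found in the camera images.
- caddy_center (a point): Centre (half-way up) of the loose caddy: open square copper-coloured (red-brown) cup 44 (x) x 50 (y) x 90 mm tall, about 0.16 kg (varies), standing upright. Axes: z up, +x to the side with the black glider shoe (roughly away from the robot at the start). Grip its two flat y sides, 50 mm apart, from above. Hung, it is in front of the channel, its axes parallel to the rail's.
- caddy_shoe (a point): Centre of the black glider shoe on the caddy's back: 38 mm along the caddy's +x and 7 mm above caddy_center (52 mm above the foot); axes as the caddy's. Shoe 11.6 mm thick (x), 37 mm tall (z), 40 mm long (y -20 to +20 mm); its leading end (+y) is rounded, its tail (-y) flat. A neck 8 mm tall joins it to the cup.
- caddy: The caddy again: its origin under the centre of its foot, 45 mm below caddy_center. Walls 3 mm, hollow inside.
- rail: Fixed rail stand: aluminium C-channel, outside 22 mm (x) by 48 mm (z), on two brass posts behind it and a walnut foot 16 mm high. Origin on the worktop under the channel's axis, 170 mm along from the mouth. +y runs along the channel from its open end (robot's right) to its closed end (left); the slot is in the -x face, towards the robot; z up.
- rail_mouth (a point): Centre of the channel's open end, 130 mm above the worktop; axes as the rail's, +y into the channel. Inside, the channel is 14 mm deep (x) and 40 mm tall (z): centred, the shoe has 1.2 mm of play in front and behind, 1.5 mm above and below. The slot for the neck is 14 mm tall. No funnel at the end.
- rail_end (a point): Centre of the channel's closed end, 365 mm along +y from rail_mouth; axes the same. A second, identical caddy (with a spoon in it) is fixed near this end, its centre 328 mm along from the mouth.
- stop_track: Thin brass strip along the top of the channel, fixed to the rail (origin on the channel's axis, 170 mm along from the mouth). It carries the stop: a steel strap and a brass saddle with a round thumbscrew, 15 mm above the rail's top, clamped fast at an unknown place. Inside the channel the stop has a latch, then a sprung nose; its place is not measured: feel for it.
- stop_axis (a point): Fixed point on the channel's axis, 170 mm along from the mouth; not the stop itself. When the shoe's leading end first touches the nose, the shoe's centre is 155 to 217 mm along from rail_mouth (the thumbscrew 50 mm further on). The nose gives from 4 N and takes 0.5 N more per mm; after 10 mm (9 N) it is solid. The latch rides on the shoe with about 1 N, some 10 to 50 mm earlier.
- caddy_tail (a point): Middle of the shoe's flat tail, 20 mm along -y from caddy_shoe. The latch drops behind it when the nose has been pushed in about 4 mm (a push of about 6 N on top of sliding drag of 0 to 2 N); let go, the nose then holds the tail against the latch. So push until 7.5 to 9 N are felt, no harder, and let go.
- tumbler_center (a point): Centre of a bystander, to be left alone: clear glass tumbler, 77 mm across, 94 mm tall.
- pepper_mill_center (a point): Centre of a bystander, to be left alone: dark wooden pepper mill, 58 mm across, 170 mm tall.
- jigger_center (a point): Centre of a bystander, to be left alone: brass double-cone jigger, 47 mm across, 100 mm tall.
- opener_center (a point): Centre of a bystander, to be left alone: flat brass bottle opener, 142 by 38 by 8 mm.
- mug_center (a point): Centre of a bystander, to be left alone: blue and white mug, 87 mm across, 91 mm tall.
- spice_jar_center (a point): Centre of a bystander, to be left alone: spice jar with green cap, 46 mm across, 106 mm tall.
Mind the look-alikes: they are no part of the job. What is shaped like the caddy but blue is not meant.

How it is judged:
By the outcome, as a careful person would: the job done as asked, in the order asked, and still so for the second after the job is handed in, with the robot touching nothing.
It also fails if it takes over 61 s, if anything falls off the work surface, if the arm or the gripper's body presses on something with over 40 N, if the wrist force passes 120 N, or if a joint passes its speed limit or range.

ROBOT

A 7-joint arm with a two-finger parallel gripper is mounted at the origin on a cart in front of the work surface, level with it; the furniture and walls round the work are solid. World frame = base frame: x ahead of the robot, y to its left, z up, the work surface at z = 0. Lengths are in m, angles in rad, forces in N, time in s.
With the tool pointing down it reaches from about 0.425 to 0.95 m from the base axis. Payload 4.7 kg.
Tool frame: the origin (TCP) lies on the centre line of the jaws, within the pads' length; the fingertips stand robot.nose_length ahead of it and the grasp point (between the pads) lies 8 mm behind it (robot.nose_length is the distance from the TCP to the fingertips, in m); z points along the fingers, y is the line along which they close (so a half turn about z gives the same grasp; the last joint's range is limited). The gripper opens to 85 mm and grips with 20 to 120 N. Pads are 22 mm wide; open, the fingers measure 114 mm over their backs; the gripper's body (76 mm by 85 mm) begins 54 mm behind the grasp point. The pads swing forward as they close: fully open they stand 13 mm farther back than shut.
Start: joints at [1.252, 0.469, -0.049, 1.532, 0.024, 1.141, -0.082], TCP at [0.193, -0.647, 0.242] pointing down, gripper open.
Joint ranges: [-2.59, 2.59], [-0.33, 1.99], [-1.39, 1.29], [0.1, 2.45], [-1.04, 4.18], [0.21, 1.99], [-2.66, 2.66]. Speed limits (rad/s): [2.57, 2.57, 3.14, 3.14, 3.14, 3.14, 3.14].

INTERFACE

Orientations are given as [roll, pitch, yaw] about the fixed x, y, z axes, in that order (R = Rz(yaw) Ry(pitch) Rx(roll)).
In Python, from plant import robot gives the robot as it stands. Calls block until the motion is done:
- robot.goto(position, orientation): joint-space move of the TCP to a pose.
- robot.move_straight(position, vel=0.15, attitude=None, contact_N=None): straight line of the TCP; attitude=None keeps the orientation; vel is the mean speed in m/s. With contact_N (N) it stops when the force on the tool has changed by that much, and returns True; else False.
- robot.move_joints(angles): joint-space move.
- robot.grip(opening, strength=None): opening from 0.0 (shut) to 1.0 (fully open); strength is the grip in N (None keeps the last); returns when the fingers have stopped.
- robot.sleep(seconds).
- robot.inverse_kinematics(position, orientation): joint angles nearest the present ones, or None.
- robot.sense(): the state.
- robot.grab_frame(name): name is "scene" or "top"; returns a dict with "image" (480x640x3 uint8, red, green, blue), "range_z" (480x640 float32, m along the optical axis (not along the pixel's ray), 0 where there is no reading), "fx", "fy", "cx", "cy" (pixels), "dist_coeffs" ([k1, k2, p1, p2, k3] as OpenCV has them; the pictures are not rectified), "R" (3x3) and "t" (3): a world point X has camera coordinates R X + t. Camera axes: x right, y down, z forward; pixel columns grow to the right and rows downward; lengths in m; the calibration is good to about 2 mm. A picture is of the moment at which its call begins.
A pose or a line that the arm cannot do raises robot.IKError and nothing moves.
- robot.close_job(): hands the job in; it is judged then, once.
The state is a dict: "t": time; "joint_pos": joint angles; "joint_velocities": joint speeds; "effort": joint torques, N m; "tcp_pos": TCP position; "tcp_rot": TCP orientation; "wrist_force": force on the tool from outside, world axes, zero at the start; "torque": the same for the moment, N m; "opening": opening from 0.0 (shut) to 1.0 (fully open); "gripper_force": force on a finger pad.
Only numpy, scipy, OpenCV 4.12 (cv2) and the standard library are available. Lean on these libraries where they do the work, as an engineer would, in place of code of your own. Each camera call takes 0.05 s, during which the arm holds its last target. There are 200 camera calls.

## Working session

There is one attempt and no reset: what is moved stays moved. The work goes in short steps, each a Python script; the robot and the scene stay as the last script left them, time stands still between calls to the robot, and variables do not carry over. Pictures are saved under pics/ and viewed, at most 10 in all, crops included, and the job is handed in when it is done.

```bash
ls; mkdir -p pics; python3 - <<'E'
from plant import robot
import cv2,numpy as np
for n in("scene","top"):
    f=robot.grab_frame(n); np.savez(f"{n}0.npz",**f)
    cv2.imwrite(f"pics/{n}0.png",f["image"][:,:,::-1])
    print(n,f["fx"],f["cx"],f["cy"],f["dist_coeffs"],-f["R"].T@f["t"])
s=robot.sense();print(s["t"],s["tcp_pos"],s["tcp_rot"],s["wrist_force"],robot.nose_length)
E
```

```text
pics
scene 593.2102598312854 315.5589175000824 235.8911761932125 [0.01941568 0.         0.         0.         0.        ] [-0.11024437  0.81993145  0.6429872 ]
top 496.2085175964275 328.05610146701304 242.49343806749064 [-0.14241554  0.          0.          0.          0.        ] [ 0.32684388 -0.07815598  1.31227859]
0.1 [ 0.19274662 -0.64635235  0.24136599] [-3.13981492e+00  7.39848119e-05  2.89829987e-01] [-0.2665276  -0.56440477 -0.57395091] 0.011
```

View pics/scene0.png

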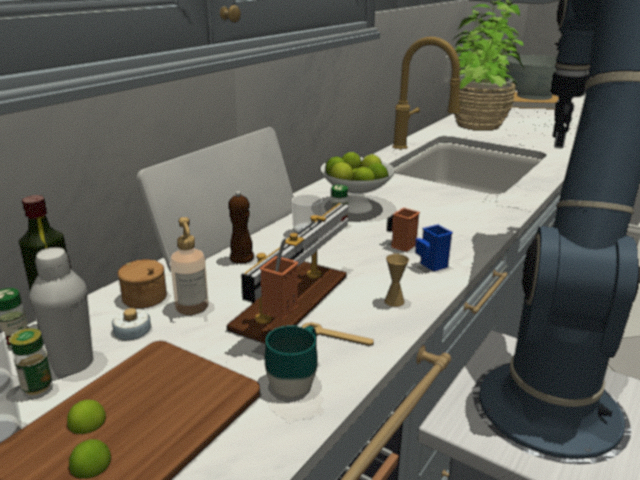

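View pics/top0.png

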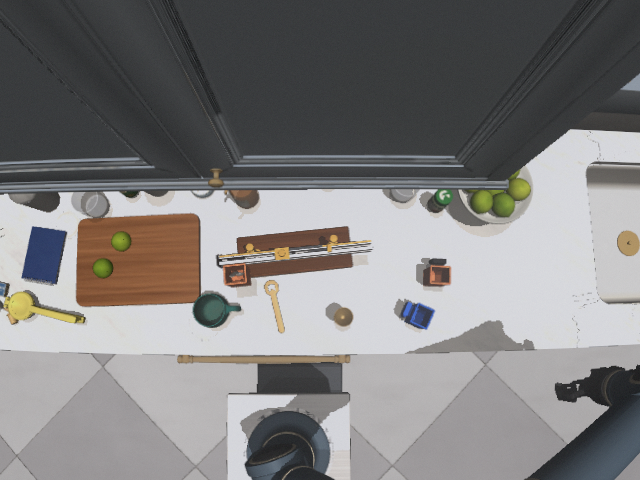

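The scene picture shows the loose copper caddy at (404,228) and a blue look-alike at (435,247). The rail mouth is at about (345,210), and the fixed copper caddy with its spoon is at (278,290). In the top picture the candidates are copper (437,275) with its black shoe at (437,262), blue (418,314), and the copper one on the rail (235,274). The caddy meant is (437,275): it is red-brown, loose, and its shoe points away from the robot. The rail mouth is at (371,246) and the closed end at (218,261). The thumbscrew is near (282,253).

```bash
cat > h.py <<'E'
import numpy as np,cv2
def cloud(f):
    h,w=f["range_z"].shape
    K=np.array([[f["fx"],0,f["cx"]],[0,f["fy"],f["cy"]],[0,0,1.]])
    u,v=np.meshgrid(np.arange(w),np.arange(h))
    p=cv2.undistortPoints(np.stack([u,v],-1).reshape(-1,1,2).astype(float),K,np.array(f["dist_coeffs"]).ravel()).reshape(h,w,2)
    z=f["range_z"]; P=np.dstack([p[...,0]*z,p[...,1]*z,z]).astype(float)
    X=(P-np.array(f["t"]).ravel())@np.array(f["R"]); X[z<=0]=np.nan
    return X
def proj(f,X):
    K=np.array([[f["fx"],0,f["cx"]],[0,f["fy"],f["cy"]],[0,0,1.]])
    return cv2.projectPoints(np.atleast_2d(np.array(X,float)),cv2.Rodrigues(f["R"])[0],np.array(f["t"],float),K,np.array(f["dist_coeffs"]).ravel())[0].reshape(-1,2)
E
python3 - <<'E'
import numpy as np,cv2
from h import *
np.set_printoptions(precision=4,suppress=True)
T=dict(np.load("top0.npz"));S=dict(np.load("scene0.npz"))
XT=cloud(T);XS=cloud(S)
img=T["image"][:,:,::-1]
cv2.imwrite("pics/crop1.png",np.hstack([cv2.resize(img[225:340,395:475],None,fx=5,fy=5,interpolation=2),cv2.resize(S["image"][180:295,370:470,::-1],(400,460),interpolation=2).copy() if 0 else cv2.resize(S["image"][180:295,375:455,::-1],None,fx=5,fy=5,interpolation=2)]))
print("table z",np.nanmedian(XT[330,360:400],0), "cab",XT[180,300],XT[100,300])
for n,X,(a,b,c,d) in(("T",XT,(245,300,410,465)),("S",XS,(195,255,380,425))):
    P=X[a:b,c:d].reshape(-1,3); P=P[np.isfinite(P[:,2])]
    for lo,hi in((.08,.1),(.055,.079)):
        Q=P[(P[:,2]>lo)&(P[:,2]<hi)]
        if len(Q)>5:
            r=cv2.minAreaRect((Q[:,:2]*1000).astype(np.float32));print(n,"caddy",lo,len(Q),np.median(Q[:,2]),r)
for n,X,(a,b,c,d) in(("T",XT,(225,285,205,385)),("S",XS,(190,310,230,360))):
    P=X[a:b,c:d].reshape(-1,3); P=P[np.isfinite(P[:,2])]
    Q=P[(P[:,2]>.148)&(P[:,2]<.162)]
    r=cv2.minAreaRect((Q[:,:2]*1000).astype(np.float32));print(n,"rail",len(Q),np.median(Q[:,2]),r, cv2.boxPoints(r).tolist())
E
```

```text
table z [ 0.311  -0.2407  0.0001] cab [ 0.5702 -0.0499  0.4984] [ 0.5799 -0.0596  0.7853]
T caddy 0.08 163 0.09013695973014592 ((446.486328125, -385.05230712890625), (52.96049499511719, 47.761322021484375), 86.89720153808594)
T caddy 0.055 178 0.0687424750283816 ((457.2530212402344, -384.9027099609375), (49.490474700927734, 67.31477355957031), 85.35871124267578)
S caddy 0.08 240 0.0873452036436329 ((394.62042236328125, -290.07037353515625), (72.15262603759766, 282.4508056640625), 26.0804386138916)
S caddy 0.055 436 0.06765392760879695 ((408.7229919433594, -358.4544982910156), (71.67514038085938, 170.27928161621094), 58.93553161621094)
T rail 1311 0.15526943848125782 ((501.164794921875, -22.889404296875), (90.40866088867188, 370.7165222167969), 14.962640762329102) [[409.6356506347656, 144.51290893554688], [505.3506164550781, -213.63424682617188], [592.6939697265625, -190.29171752929688], [496.9789733886719, 167.85543823242188]]
S rail 1665 0.15438014485649507 ((553.4287719726562, 7.0454254150390625), (262.6134948730469, 361.8497314453125), 23.731473922729492) [[360.4117431640625, 119.82708740234375], [506.0384521484375, -211.42523193359375], [746.44580078125, -105.73623657226562], [600.819091796875, 225.51608276367188]]
```

View pics/crop1.png

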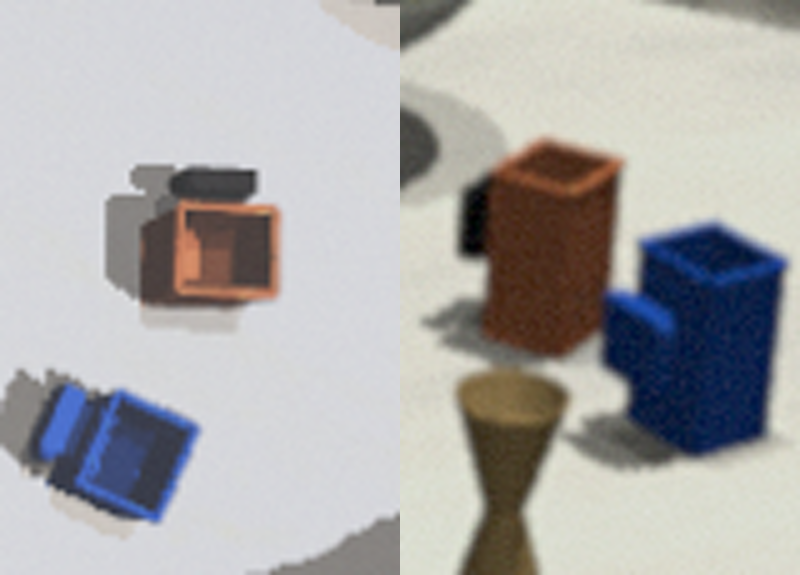

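Crop check: left half (215,250) and right half (550,250) are red-brown, with the black shoe on the far side, so this is the one meant. The other is blue. Next I fit the rail and the caddy more finely.

```bash
python3 - <<'E'
import numpy as np,cv2
from h import *
np.set_printoptions(precision=4,suppress=True)
T=dict(np.load("top0.npz"));S=dict(np.load("scene0.npz"))
a=None
for n,F in(("T",T),("S",S)):
    X=cloud(F).reshape(-1,3); X=X[np.isfinite(X[:,2])]
    e0=np.array([.545,-.185]);e1=np.array([.505,.175])
    if n=="T": c0=np.median(X[(np.abs(X[:,2]-.155)<.004)&(np.abs(X[:,1]+.12)<.03)&(abs(X[:,0]-.53)<.05)],0); print("mid@-.12",c0)
    Q=X[(X[:,2]>.1505)&(X[:,2]<.158)&(X[:,1]<.20)&(X[:,1]>-.25)&(X[:,0]>.46)&(X[:,0]<.60)]
    # robust line x=a+b y
    b=np.polyfit(Q[:,1],Q[:,0],1)
    for i in range(15):
        r=Q[:,0]-np.polyval(b,Q[:,1]); k=abs(r)<max(.014,.04-.004*i); b=np.polyfit(Q[k,1],Q[k,0],1)
    r=Q[:,0]-np.polyval(b,Q[:,1])
    # edges per bin
    B=[]
    for y in np.arange(-.2,.15,.01):
        m=k&(abs(Q[:,1]-y)<.005)
        if m.sum()>4: B.append((y,np.percentile(r[m],3),np.percentile(r[m],97),np.median(Q[m,2])))
    B=np.array(B)
    yaw=-np.degrees(np.arctan(b[0]));R=Q[k]
    print(n,"yaw",yaw,"x@y0",b[1],"N",k.sum(),"ymin/max",np.sort(R[:,1])[[0,3,8,-8,-3,-1]],"z",np.median(R[:,2]))
    print("edges",np.median(B[:,1:],0)); print((B[::6]*1000).round(1).tolist())
    C=X[(abs(X[:,0]-.447)<.045)&(abs(X[:,1]+.385)<.04)&(X[:,2]>.086)&(X[:,2]<.094)]
    if n=="S": C=X[(abs(X[:,0]-.447)<.04)&(abs(X[:,1]+.385)<.04)&(X[:,2]>.084)&(X[:,2]<.096)]
    print("caddy",len(C),C.mean(0),cv2.minAreaRect((C[:,:2]*1000).astype(np.float32)))
    H=X[(abs(X[:,0]-.447)<.08)&(abs(X[:,1]+.385)<.045)&(X[:,2]>.06)&(X[:,2]<.08)&(X[:,0]>.475)]
    print("shoe",len(H),np.median(H,0),cv2.minAreaRect((H[:,:2]*1000).astype(np.float32)))
# occupied stuff near path
X=cloud(T).reshape(-1,3)
E
```

```text
mid@-.12 [ 0.5108 -0.1186  0.1547]
T yaw 5.5803378550781 x@y0 0.4934320752084549 N 880 ymin/max [-0.209  -0.2081 -0.2062  0.1599  0.1603  0.1605] z 0.1548148187929378
edges [-0.0097  0.0111  0.1546]
[[-200.0, -9.8, 11.6, 155.3], [-140.0, -8.8, 11.2, 154.3], [-80.0, -9.1, 12.0, 153.6], [-20.0, -10.0, 8.5, 154.6], [40.0, -9.5, 9.9, 155.2], [100.0, -9.9, 11.4, 154.5]]
caddy 138 [ 0.4466 -0.3869  0.0902] ((446.486328125, -385.05230712890625), (52.96049499511719, 47.761322021484375), 86.89720153808594)
shoe 79 [ 0.4835 -0.3886  0.0703] ((484.77337646484375, -387.75177001953125), (39.746971130371094, 12.399669647216797), 86.4011459350586)
S yaw 5.146939669541721 x@y0 0.49225200216821197 N 832 ymin/max [-0.2079 -0.2036 -0.2006  0.1633  0.1642  0.1649] z 0.1542954689960141
edges [-0.0099  0.0109  0.1543]
[[-200.0, -8.6, 12.5, 153.5], [-140.0, -9.8, 11.9, 154.5], [-80.0, -8.7, 12.5, 154.4], [-20.0, -11.2, 9.6, 154.2], [40.0, -12.2, -2.8, 154.4], [100.0, 1.9, 9.9, 154.2]]
caddy 158 [ 0.4458 -0.3823  0.0882] ((445.9211120605469, -381.8747253417969), (57.60765075683594, 49.34376907348633), 85.45872497558594)
shoe 43 [ 0.484  -0.3722  0.0688] ((485.4838562011719, -376.621337890625), (12.665035247802734, 30.23234748840332), 27.730485916137695)
```

```bash
python3 - <<'E'
from plant import robot
import numpy as np
np.set_printoptions(precision=4,suppress=True)
o=[np.pi,0,-.063]
robot.goto([.4465,-.386,.17],o); print(robot.sense()["t"])
c=robot.move_straight([.4465,-.386,.056],vel=.12,contact_N=8); print(c,robot.sense()["tcp_pos"])
if not c:
    robot.grip(0.0,60); s=robot.sense(); print(s["opening"],s["gripper_force"],s["wrist_force"],s["t"])
    f0=s["tcp_pos"]; robot.sleep(.2); print(robot.sense()["wrist_force"])
    robot.move_straight([.4465,-.386,.17],vel=.12)
    robot.sleep(.3); s=robot.sense(); print(f0,s["wrist_force"],s["torque"],s["tcp_pos"],s["tcp_rot"],s["opening"],s["t"])
E
```

```text
1.4833
False [ 0.447  -0.3864  0.0568]
0.5820970841361984 62.60613799095154 [0.0859 0.8401 4.735 ] 3.0083
[-0.1911  2.3769  4.6743]
[ 0.4469 -0.3862  0.0567] [ 0.3625  0.5362 -1.9164] [ 0.023   0.0236 -0.0615] [ 0.4464 -0.3859  0.1695] [-3.1411  0.0007 -0.063 ] 0.5792340787706779 4.6083
```

```bash
python3 - <<'E'
from plant import robot
import numpy as np,cv2
from h import *
np.set_printoptions(precision=4,suppress=True)
robot.move_straight([.4807,-.2544,.1347],vel=.12,attitude=[np.pi,0,.096])
robot.sleep(.3); s=robot.sense(); print(s["tcp_pos"],s["tcp_rot"],s["wrist_force"],s["t"])
I=[]
for n in("scene","top"):
    f=robot.grab_frame(n); np.savez(f"{n}1.npz",**f)
    c=proj(f,[.514,-.215,.13])[0].astype(int); print(n,c)
    I.append(cv2.resize(f["image"][c[1]-50:c[1]+50,c[0]-66:c[0]+66,::-1],(792,600) if 0 else (396,300),interpolation=2))
cv2.imwrite("pics/pre.png",np.hstack(I))
X=cloud(dict(np.load("top1.npz"))).reshape(-1,3); X=X[np.isfinite(X[:,2])]
u=np.array([-.0957,.9954]);v=np.array([.9954,.0957]);m=np.array([.5142,-.206])
d=X[:,:2]-m; a=d@u; b=d@v
k=(a>-.08)&(a<0)&(b>-.075)&(b<.03)
for lo,hi in((.14,.157),(.16,.175)):
    q=k&(X[:,2]>lo)&(X[:,2]<hi); print(lo,q.sum(),[np.percentile(w[q],[3,25,50,75,97]).round(4) for w in(a,b,X[:,2])] if q.sum() else "")
    if lo==.14:
        q&=b>-.012; print("shoe",q.sum(),np.percentile(a[q],[2,50,98]),np.percentile(b[q],[2,50,98]),np.polyfit(a[q],b[q],1))
E
```

```text
[ 0.4806 -0.2548  0.1347] [ 3.1415 -0.      0.0953] [ 0.7697  0.0121 -3.1762] 6.225
scene [345 212]
top [373 245]
0.14 32 [array([-0.0326, -0.0276, -0.0189, -0.0035, -0.001 ]), array([-0.0556, -0.0188, -0.0014,  0.0038,  0.008 ]), array([0.1418, 0.147 , 0.1486, 0.153 , 0.156 ])]
shoe 24 [-0.0328 -0.0254 -0.0009] [-0.0095  0.0016  0.0091] [-0.0252  0.0004]
0.16 15 [array([-0.0243, -0.021 , -0.0199, -0.0181, -0.0117]), array([-0.061 , -0.0588, -0.0561, -0.0524, -0.0163]), array([0.1652, 0.1675, 0.1707, 0.1717, 0.1744])]
```

View pics/pre.png

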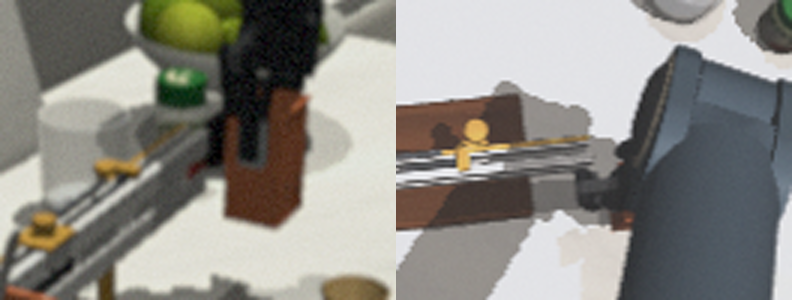

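The picture shows the held caddy upright beside the mouth: left half, cup (262,160) and rail end (215,150). In the top view (right half) the arm hides most of it. Now I insert gently, by feel.

```bash
cat >> h.py <<'E'
yaw=.096
def tcp(s,b=0.,z=0.,yaw=yaw):
    u=np.array([-np.sin(yaw),np.cos(yaw)]);v=np.array([u[1],-u[0]])
    p=np.array([.5142,-.206])+s*u+(b-.038)*v
    return [p[0],p[1],.1347+z]
def local(w): 
    c,s=np.cos(yaw),np.sin(yaw); return np.array([c*w[0]+s*w[1],-s*w[0]+c*w[1],w[2]])
def where(p):
    d=local(np.array([p[0]-.5142,p[1]+.206,p[2]-.1347])); return np.array([d[1],d[0]+.038,d[2]])
E
python3 - <<'E'
from plant import robot
from h import *
np.set_printoptions(precision=2,suppress=True)
def F(): return np.mean([(robot.sleep(.02),local(robot.sense()["wrist_force"]))[1] for _ in range(8)],0)
f0=F(); print("f0",f0)
for s in(-.015,-.005,.005,.015):
    c=robot.move_straight(tcp(s),vel=.04,contact_N=5)
    q=robot.sense(); print(s,c,where(q["tcp_pos"])*1000,F()-f0,q["t"])
    if c: break
E
```

```text
f0 [-0.08 -0.06 -1.91]
-0.015 False [-15.29   0.02   0.06] [-0.27 -0.25 -0.3 ] 7.3583
-0.005 False [-4.57  0.06  0.01] [0.51 0.07 0.39] 7.8917
0.005 False [5.37 0.07 0.04] [-0.    0.19  0.18] 8.425
0.015 False [15.39  0.07  0.02] [0.33 0.05 0.19] 8.9583
```

```bash
python3 - <<'E'
from plant import robot
from h import *
np.set_printoptions(precision=2,suppress=True)
def F(): return np.mean([(robot.sleep(.02),local(robot.sense()["wrist_force"]))[1] for _ in range(8)],0)
robot.move_straight(tcp(.022),vel=.04,contact_N=5)
f0=F(); print("f0",f0)
for b,z in((.003,0),(-.003,0),(0,.003),(0,-.003)):
    c=robot.move_straight(tcp(.022,b,z),vel=.01,contact_N=3)
    q=robot.sense(); print(b,z,c,where(q["tcp_pos"])*1000,F()-f0,q["t"])
    robot.move_straight(tcp(.022),vel=.02)
f=robot.grab_frame("scene"); c=proj(f,[.514,-.19,.13])[0].astype(int)
cv2.imwrite("pics/in.png",cv2.resize(f["image"][c[1]-40:c[1]+60,c[0]-66:c[0]+66,::-1],(792,600),interpolation=2))
E
```

```text
f0 [ 0.09  0.21 -2.02]
0.003 0 True [22.13  0.63 -0.85] [ 0.15 -0.09  0.65] 9.8333
-0.003 0 True [22.2  -0.96 -0.38] [ 2.01 -0.5   0.94] 10.475
0 0.003 True [22.38 -0.86  1.34] [ 1.57 -0.59  0.74] 11.1667
0 -0.003 True [22.08 -0.41 -1.13] [-1.33  0.15  7.51] 11.775
```

View pics/in.png

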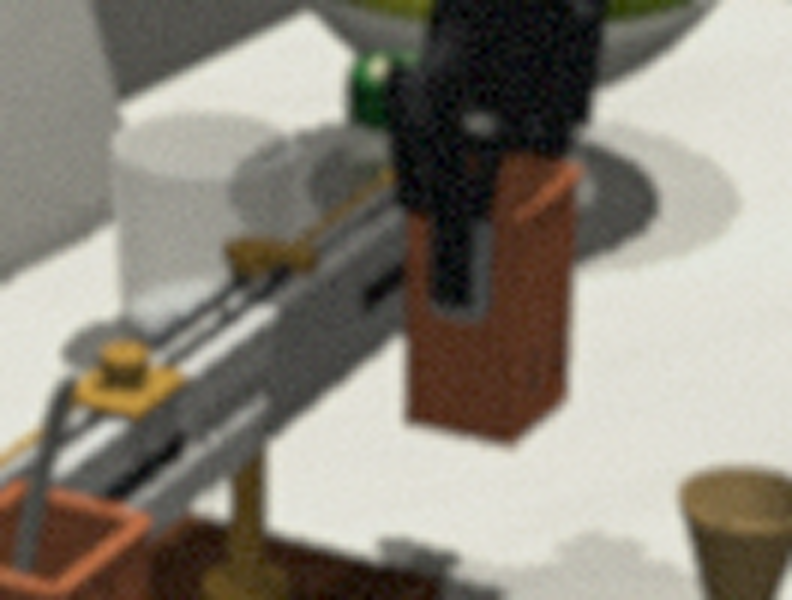

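The shoe is seen in the slot at (380,290) just left of the cup. The side probes meet walls at about ±1 mm in x and ±1.3 mm in z, so it is centred in the channel. Now I slide it along.

```bash
python3 - <<'E'
from plant import robot
from h import *
np.set_printoptions(precision=2,suppress=True)
def F(): return np.mean([(robot.sleep(.02),local(robot.sense()["wrist_force"]))[1] for _ in range(8)],0)
f0=F(); print("f0",f0)
b=z=0.
for s in np.arange(.045,.1451,.02):
    c=robot.move_straight(tcp(s,b,z),vel=.05,contact_N=5)
    q=robot.sense(); f=F()-[0,0.1,-2.0]; print(s,c,where(q["tcp_pos"])*1000,f,(b*1e3,z*1e3),q["t"])
    if c: break
    if abs(f[0])>1.5: b+=.0004*np.sign(f[0])
    if abs(f[2])>2: z+=.0004*np.sign(f[2])
E
```

```text
f0 [ 0.19  0.06 -1.71]
0.045 False [45.09  0.08  0.1 ] [-0.11 -0.01 -0.57] (0.0, 0.0) 12.9667
0.065 False [65.21  0.09  0.08] [ 0.13 -0.33 -0.07] (0.0, 0.0) 13.65
0.085 False [85.23  0.05  0.05] [-0.06 -0.13  0.18] (0.0, 0.0) 14.3333
0.10500000000000001 False [105.33  -0.01  -0.02] [ 0.13 -0.57 -0.31] (0.0, 0.0) 15.0167
0.125 False [125.78  -0.12  -0.12] [ 0.09  0.73 -1.85] (0.0, 0.0) 15.7
0.14500000000000002 False [145.7   -0.01  -0.02] [-0.13  0.69 -1.51] (0.0, 0.0) 16.3833
```

```bash
python3 - <<'E'
from plant import robot
from h import *
np.set_printoptions(precision=2,suppress=True)
def F(n=8): return np.mean([(robot.sleep(.02),local(robot.sense()["wrist_force"]))[1] for _ in range(n)],0)-[0,.1,-2]
s=.146; touch=None
while s<.235:
    s+=.002 if touch is None else .001
    robot.move_straight(tcp(s),vel=.02,contact_N=5)
    f=F(6); q=robot.sense(); w=where(q["tcp_pos"])*1000
    if touch is None and f[1]<-2.2: touch=s
    if touch or int(s*1000)%8==0 or max(abs(f[0]),abs(f[2]))>4: print(round(s*1000),w,f,q["t"])
    if f[1]<-7.6 or max(abs(f[0]),abs(f[2]))>10 or q["t"]>45: break
E
```

```text
152 [152.19  -0.03  -0.04] [-0.41 -0.05 -1.59] 17.6167
160 [160.18  -0.    -0.01] [ 0.05 -0.06 -1.63] 19.0167
164 [163.19   0.     0.04] [ 0.31 -5.12 -1.48] 19.7167
165 [164.14  -0.01   0.04] [-0.06 -5.55 -1.7 ] 20.0667
166 [165.03  -0.02   0.02] [-0.18 -5.87 -1.83] 20.4167
167 [166.01  -0.01   0.05] [ 0.32 -5.67 -1.73] 20.7667
168 [166.78  -0.03   0.03] [ 0.31 -6.36 -1.41] 21.1167
169 [167.5   -0.04   0.07] [ 0.2  -7.01 -1.69] 21.4667
170 [168.35  -0.03   0.1 ] [ 0.09 -7.28 -1.35] 21.8167
171 [169.14  -0.05   0.1 ] [ 0.26 -7.66 -1.43] 22.1667
```

```bash
python3 - <<'E'
from plant import robot
from h import *
np.set_printoptions(precision=2,suppress=True)
def F(n=8): return np.mean([(robot.sleep(.02),local(robot.sense()["wrist_force"]))[1] for _ in range(n)],0)-[0,.1,-2]
def rep(s,f): q=robot.sense(); print(round(s*1e4)/10,where(q["tcp_pos"])*1000,f,round(q["t"],2))
s=.171
while s<.1745:
    s+=.0007; robot.move_straight(tcp(s),vel=.02); f=F(); rep(s,f)
    if f[1]<-8.4: break
robot.sleep(.3)
while s>.158:
    s-=.001; robot.move_straight(tcp(s),vel=.02); f=F(5); rep(s,f)
    if f[1]>2: break
E
```

```text
171.7 [169.7   -0.04   0.08] [ 0.18 -8.24 -1.32] 22.55
172.4 [170.28  -0.05   0.08] [-0.07 -8.1  -1.39] 22.93
173.1 [170.86  -0.04   0.1 ] [ 0.15 -8.61 -1.16] 23.32
172.1 [170.01  -0.06   0.09] [-0.17 -8.18 -1.48] 23.95
171.1 [169.19  -0.06   0.08] [ 0.01 -8.03 -1.39] 24.28
170.1 [168.36  -0.04   0.07] [-0.05 -7.49 -1.4 ] 24.62
169.1 [167.55  -0.03   0.08] [-0.02 -7.05 -1.27] 24.95
168.1 [166.71  -0.03   0.07] [-0.21 -6.63 -1.61] 25.28
167.1 [166.16  -0.04   0.05] [ 0.25 -5.82 -1.37] 25.62
166.1 [166.07   0.01   0.05] [-0.08 -4.5  -1.17] 25.95
165.1 [165.86  -0.01   0.  ] [-0.36 -0.12 -0.9 ] 26.28
164.1 [165.63  -0.    -0.05] [-0.77  5.37 -0.05] 26.62
```

The pull-back shows the tail caught: from about 166 mm the axial force swings from −6 N to +5 N with no further travel, so the latch has clicked. I relax the force, let go, lift away and look.

```bash
python3 - <<'E'
from plant import robot
from h import *
np.set_printoptions(precision=2,suppress=True)
robot.move_straight(tcp(.1655),vel=.02); robot.sleep(.2)
print(local(robot.sense()["wrist_force"]))
robot.grip(.85,30); robot.sleep(.2); q=robot.sense(); print(local(q["wrist_force"]),q["opening"],q["t"])
p=robot.sense()["tcp_pos"]
c=robot.move_straight([p[0],p[1],.26],vel=.1,contact_N=6); print(c)
if not c: robot.move_straight([.42,-.30,.30],vel=.2)
q=robot.sense(); print(q["tcp_pos"],local(q["wrist_force"]),q["t"])
I=[]
for n in("scene","top"):
    f=robot.grab_frame(n); np.savez(f"{n}2.npz",**f)
    c=proj(f,[.5,-.04,.13])[0].astype(int)
    I.append(cv2.resize(f["image"][c[1]-75:c[1]+75,c[0]-100:c[0]+100,::-1],(400,300),interpolation=2))
cv2.imwrite("pics/done.png",np.hstack(I))
X=cloud(f).reshape(-1,3);X=X[np.isfinite(X[:,2])]
w=np.array([where([x,y,.1347]) for x,y in X[:,:2]]); k=(w[:,0]>.1)&(w[:,0]<.25)&(w[:,1]>-.07)&(w[:,1]<-.013)&(X[:,2]>.16)&(X[:,2]<.176)
print(k.sum(),"rim s",np.percentile(w[k,0],[2,50,98])*1e3,"b",np.percentile(w[k,1],[2,50,98])*1e3,"z",np.median(X[k,2]))
E
```

```text
[-0.09  3.16 -2.26]
[ 0.38 -0.16  0.17] 0.8447122323763352 27.625
False
[ 0.42 -0.3   0.3 ] [-0.21 -0.78  0.21] 30.4833
59 rim s [138.92 165.15 190.47] b [-25.84 -23.26 -14.24] z 0.16416070008218536
```

View pics/done.png

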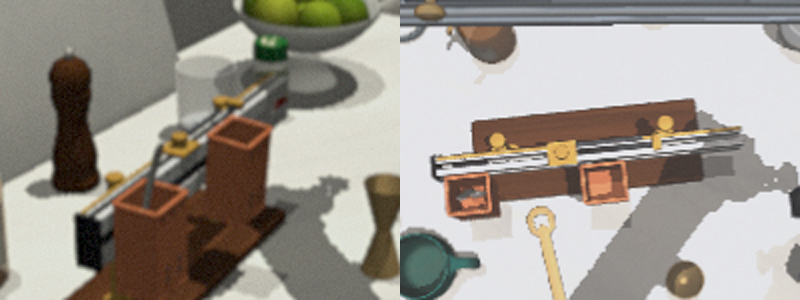

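The picture shows the caddy hanging level in front of the channel at (240,175) left and (605,183) right. Its rim centre is about 165 mm along, matching the latched position. The tumbler, mill, jigger and opener look unmoved, and the gripper is clear.

```bash
python3 -c "
from plant import robot
print(robot.close_job())"
```

```text
the job is handed in; nothing more can be done
None
```

The copper caddy hangs on the rail latched behind the stop, about 165 mm along from the mouth; a gentle pull confirmed the latch, the highest push felt was 8.6 N, and I handed the job in at about 31 s.

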